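Hang the airflow monitor on its keyhole stud

ROBOT

A 6-joint arm with a two-finger parallel gripper is mounted at the origin on a cart in front of the work surface, level with it; the furniture and walls round the work are solid. World frame = base frame: x ahead of the robot, y to its left, z up, the work surface at z = 0. Lengths are in mm, angles in rad, forces in N, time in s.
With the tool pointing down it reaches from about 300 to 775 mm from the base axis. Payload 14.6 kg.
Tool frame: the origin (TCP) lies on the centre line of the jaws, within the pads' length; the fingertips stand 25 mm ahead of it and the grasp point (between the pads) lies 6 mm ahead of it; z points along the fingers, y is the line along which they close (so a half turn about z gives the same grasp; the last joint's range is limited). The gripper opens to 85 mm and grips with 20 to 120 N. Pads are 22 mm wide; open, the fingers measure 114 mm over their backs; the gripper's body (76 mm by 85 mm) begins 54 mm behind the grasp point. The pads swing forward as they close: fully open they stand 13 mm farther back than shut.
Start: joints at [1.176, 0.3, 1.521, -0, 1.321, -0.067], TCP at [177.076, 520.705, 256.281] pointing down, gripper open.
Joint ranges: [-3.03, 3.03], [-0.79, 2.21], [0.23, 2.52], [-1.04, 4.18], [0, 3.07], [-2.55, 2.55]. Speed limits (rad/s): [2.22, 2.22, 2.57, 3.14, 3.14, 3.14].

INTERFACE

Orientations are given as a unit quaternion [w, x, y, z].
In Python, from rig import state, camera, hand_in gives the robot as it stands.
- The arm moves only by the tool move_arm, never from a script. Its argument "motion" is a list of rows, each a list of 6 numbers: the shift along the tool's x, y, z scaled (see below), then the turn, a rotation vector about the tool's x, y, z scaled (see below). A call has 1 to 8 rows; each row shifts and turns the commanded pose from where the row before left it, along the tool's axes as they then stand; what a row does not reach is not made up. The controller multiplies each number of a shift by 0.02 m and each number of a turn by 4 degrees. A row lasts 1/12 s, in which the tool goes at most 41.7 mm and 7.16 degrees, less where a joint would pass 70% of its speed; a pose out of reach is approached as far as the arm can. A call with a number of a shift or a turn outside -1 to 1 is refused whole. A call with a gripper value outside its range is refused whole. "claw" is the opening, from -1 (shut) to 1 (fully open), set as the call begins (left out, the last holds). The fingers move at their own pace and stop on an object; the grip force is fixed at half the most. Time passes only in rows, so rows that do not move let the fingers close. It gives the time, the measured TCP pose, the force, the opening and the grip force at its end, in the units of the state.
- state(): the state, without advancing time (a new reading comes with each control period).
- camera(name): name is "side" or "top"; returns a dict with "image" (384x512x3 uint8, red, green, blue), "z_map" (384x512 float32, mm along the optical axis (not along the pixel's ray), 0 where there is no reading), "mtx" (3x3 intrinsics, pixels), "dist_coeffs" ([k1, k2, p1, p2, k3] as OpenCV has them; the pictures are not rectified), "R" (3x3) and "t" (3): a world point X has camera coordinates R X + t. Camera axes: x right, y down, z forward; pixel columns grow to the right and rows downward; lengths in mm; the calibration is good to about 2 mm. A picture is of the moment at which its call begins.
- hand_in(): hands the job in; it is judged then, once.
The state is a dict: "clock": time; "joint_pos": joint angles; "dq": joint speeds; "joint_efforts": joint torques, N m; "tcp_pos": TCP position; "ee_rot": TCP orientation; "wrist_force": force on the tool from outside, world axes, zero at the start; "torque": the same for the moment, N m; "finger_gap": finger opening in mm; "grip_force": force on a finger pad.
Only numpy, scipy, OpenCV 4.12 (cv2) and the standard library are available. Lean on these libraries where they do the work, as an engineer would, in place of code of your own. Each camera call takes 0.05 s, during which the arm holds its last target. There are 200 camera calls.

TASK

Pick up the airflow monitor by its blue grip block and hang it on the grey upright mount: slip the keyhole in its back plate over the headed stud, then, with the back against the panel, slide it straight down until the stud is fully home at the top of the slot, and only then let go. The stud may stand anywhere along its sideways adjusting slot, so feel for it, touching slowly and gently (never more than 25 N between monitor and mount). Leave the bottles and vials beside it standing where they are.

Things in the scene. Friction and masses are not known exactly. Their poses are not given: they have to be found in the camera images.
- monitor: Airflow monitor, about 0.3 kg, standing upright. Origin: middle of underside; x points to its back, z up (mm below). White housing with dark display in front: x -19..16, y -42..42, z 0..55. Aluminium back plate 5 thick (rear face x = 21), y -50..50, z 0..128, pierced by a keyhole above the housing, open to the front. Blue grip block at the top front (see monitor_grip).
- monitor_grip (a point): Centre of the blue grip block (monitor x -4, y 0, z 117 mm), which is 26 mm wide in y, x -22..16, z 102..132. Grip it across y from above: fingers up to 22 mm wide, centred here, clear the plate; their tips may reach down to z 97.
- monitor_hole (a point): Middle of the keyhole's entry hole on the plate's rear face (monitor x 21, y 0, z 71 mm). The hole is 17 mm wide, from z 62.5; from z 76 its sides slant inward to the slot above, 7 mm wide, z 83.5 to 93.5. Axes as the monitor's.
- monitor_seat (a point): Point on the plate's rear face where the stud's axis lies when fully home at the top of the slot (monitor x 21, y 0, z 91 mm). Axes as the monitor's.
- mount: Grey steel mount fixed to the bench: upright panel 150 mm wide, 184 high, 8 thick, on a foot 90 deep behind it. Origin: on the bench under the middle of the panel's front face, which is x = 0; x points into the panel, y along it, z up. The monitor faces it when their axes are parallel. Monitor origin with the hole over the stud: z = 60 mm; fully home: z = 40 mm.
- mount_mark (a point): Middle of the sideways adjusting slot on the panel's face (mount x 0, y 0, z 131 mm). The one stud is clamped firmly at this height somewhere between y -24 and +24 mm (not reported). Shank 5 mm thick, 7 long; then a brass head 12 wide, 4 thick: a plate blocked by the head stops 11 mm before the face; once through, it can touch the face and has 2 mm of play.
- amber_vial: Bystander: small amber glass vial with a grey-white cap, 36 mm wide, 75 mm tall, standing beside the hood's side wall. Origin: middle of its underside, z up.
- blue_vial: Bystander: small white vial with a blue cap, 30 mm wide, 58 mm tall, standing beside the hood's side wall. Origin: middle of its underside, z up.
- amber_bottle: Bystander: amber glass bottle, 67 mm wide, 153 mm tall, standing beside the hood's side wall. Origin: middle of its underside, z up.
- white_tube: Bystander: slim white bottle, 33 mm wide, 94 mm tall, standing beside the hood's side wall. Origin: middle of its underside, z up.

How it is judged:
By the outcome, as a careful person would: the job done as asked, in the order asked, and still so for the second after the job is handed in, with the robot touching nothing.
It also fails if it takes over 67 s, if anything falls off the work surface, if the arm or the gripper's body presses on something with over 40 N, if the wrist force passes 120 N, or if a joint passes its speed limit or range.

## Working session

There is one attempt and no reset: what is moved stays moved. The work goes in short steps, Python scripts to look and compute and a tool call to move; the robot and the scene stay as the last step left them, time stands still between calls to the robot, and variables do not carry over. Pictures are saved under pics/ and viewed, at most 10 in all, crops included, and the job is handed in when it is done.

Besides the shell and the picture viewer there is one more tool, called after "Emit:" as name([rows], argument=value, ...), one row to a line, values as JSON. move_arm: Moves the arm, as the interface text tells. Shifts and turns lie within -1 to 1; 1 stands for 0.02 m of shift or 4 degrees of turn. Its arguments: {"type":"object","properties":{"motion":{"type":"array"},"claw":{"type":"number"}},"required":["motion"]}

```bash
mkdir -p pics; ls
cat > h.py <<'E'
import numpy as np, cv2
from rig import state, camera, hand_in
def grab(n):
    c=camera(n); np.savez(f'/tmp/{n}.npz',**{k:np.asarray(v) for k,v in c.items()}); return c
def cloud(c):
    z=np.asarray(c['z_map'],float); h,w=z.shape
    uv=np.stack(np.meshgrid(np.arange(w),np.arange(h)),-1).reshape(-1,1,2).astype(np.float64)
    n=cv2.undistortPoints(uv,np.asarray(c['mtx'],float),np.asarray(c['dist_coeffs'],float)).reshape(h,w,2)
    P=np.dstack([n[...,0]*z,n[...,1]*z,z])
    X=(P-np.asarray(c['t']))@np.asarray(c['R'])
    X[z==0]=np.nan; return X
E
python3 - <<'E'
from h import *
s=state(); print({k:np.round(v,3).tolist() for k,v in s.items()})
ims=[]
for n in('side','top'):
    c=grab(n); cv2.imwrite(f'pics/{n}0.png',c['image'][...,::-1]); print(n,c['mtx'],c['R'],c['t'])
E
```

```text
pics
{'clock': 0.0, 'joint_pos': [1.176, 0.3, 1.522, 0.0, 1.321, -0.067], 'dq': [-0.001, 0.001, 0.0, 0.0, -0.001, -0.001], 'joint_efforts': [-0.0, -54.349, -36.18, -0.0, 0.004, 0.0], 'tcp_pos': [176.991, 520.526, 255.725], 'ee_rot': [-0.0, 0.163, 0.987, -0.001], 'wrist_force': [0.229, 0.054, -0.663], 'torque': [-0.005, -0.021, 0.002], 'grip_force': 0.0, 'finger_gap': 85.653}
side [[463.55417449   0.         257.35806693]
 [  0.         463.55417449 191.67306751]
 [  0.           0.           1.        ]] [[-0.99562122 -0.09292969  0.01012228]
 [-0.06520497  0.61280471 -0.78753965]
 [ 0.06698284 -0.78475121 -0.61618085]] [ 518.85752362   70.70469993 1063.47073343]
top [[393.02223735   0.         261.31221157]
 [  0.         393.02223735 189.37311933]
 [  0.           0.           1.        ]] [[-0.02463316 -0.99967213  0.00698812]
 [-0.99704396  0.02405831 -0.0729694 ]
 [ 0.07277735 -0.00876493 -0.9973097 ]] [106.85053208 506.94864715 915.76909385]
```

View pics/side0.png

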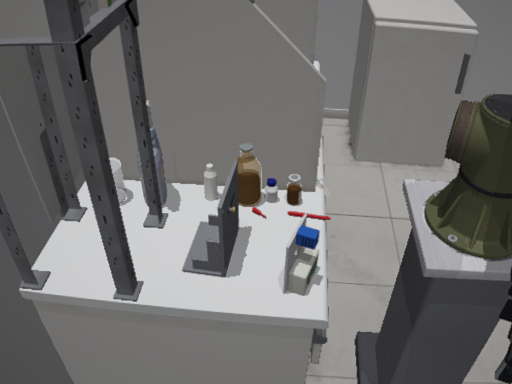

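View pics/top0.png

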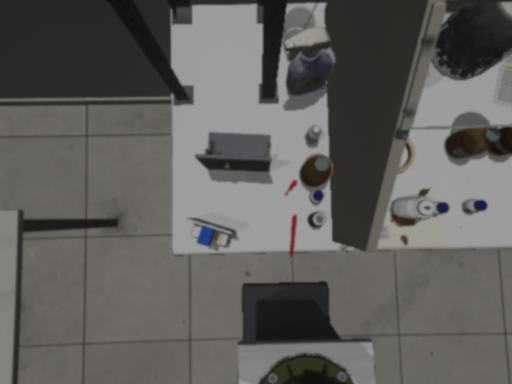

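The side view shows the mount panel near (230,215) with the stud head near (233,210), the monitor near (300,255) with its blue grip at (307,237), and the bystanders behind. In the top view the mount is at (235,155) with a brass stud near (227,166), and the monitor is at (212,233) with its grip at (207,236).

Run:
```python
from h import *
T={n:dict(np.load(f'/tmp/{n}.npz')) for n in('side','top')}
for n in T:
    c=T[n]; X=cloud(c); im=c['image'].astype(int); hsv=cv2.cvtColor(c['image'],cv2.COLOR_RGB2HSV).astype(int)
    print(n,'campos',-c['R'].T@c['t'])
    roi=np.zeros(X.shape[:2],bool)
    if n=='side': roi[225:250,290:325]=1
    else: roi[220:252,185:240]=1
    b=roi&(hsv[...,0]>100)&(hsv[...,0]<130)&(hsv[...,1]>150)
    P=X[b]; P=P[~np.isnan(P[:,0])]; print('blue',len(P),np.percentile(P,[2,25,50,75,98],axis=0).round(1).tolist())
    t=P[P[:,2]>127]
    if len(t)>10:
        r=cv2.minAreaRect(t[:,:2].astype(np.float32)); print(' top rect',r,t[:,2].mean())
    # points in world boxes
    for nm,lo,hi in [('plate top',(250,200,118),(420,420,140)),('panel top',(430,100,172),(620,420,192))]:
        m=np.all((X>lo)&(X<hi),-1)
        if nm=='plate top': m&=~(hsv[...,1]>120)
        Q=X[m]; 
        if len(Q)>10:
            r=cv2.minAreaRect(Q[:,:2].astype(np.float32)); print(nm,len(Q),r,Q.mean(0).round(1))
    # brass
    roi=np.zeros(X.shape[:2],bool)
    if n=='side': roi[195:220,222:245]=1
    else: roi[155:175,195:272]=1
    b=roi&(hsv[...,0]>8)&(hsv[...,0]<30)&(hsv[...,1]>70)
    print('brass',np.argwhere(b).mean(0) if b.any() else None,b.sum(),np.nanmedian(X[b],0) if b.any() else '')
a=cv2.resize(T['side']['image'][190:300,180:340],None,fx=5,fy=5,interpolation=2)
cv2.imwrite('pics/side_c.png',a[...,::-1])
a=cv2.resize(T['top']['image'][120:260,180:345],None,fx=4,fy=4,interpolation=2)
cv2.imwrite('pics/top_c.png',a[...,::-1])
```

```text
side campos [449.96157109 839.44903638 705.72103917]
blue 375 [[393.5, 204.5, 106.1], [402.7, 218.6, 118.2], [411.7, 223.6, 129.0], [420.6, 227.4, 131.7], [429.8, 232.3, 133.4]]
 top rect ((409.47601318359375, 216.57147216796875), (25.930559158325195, 37.11045455932617), 69.49222564697266) 131.36031905212107
plate top 24 ((399.00860595703125, 208.2698516845703), (11.22171401977539, 30.806446075439453), 43.97858810424805) [395.7 211.4 128.8]
panel top 267 ((565.1591186523438, 163.7888641357422), (127.07073211669922, 8.539684295654297), 86.1116714477539) [564.5 170.1 181.8]
brass [201.64102564 239.76923077] 78 [557.20603473   2.082863    25.52401416]
top campos [441.43490235 102.64582027 949.55045304]
blue 184 [[392.4, 199.7, 127.6], [400.6, 207.8, 130.1], [407.6, 212.3, 131.1], [415.6, 218.1, 132.2], [424.0, 226.4, 134.4]]
 top rect ((408.0880126953125, 212.89602661132812), (22.982025146484375, 32.960140228271484), 71.3047103881836) 131.10905671761412
plate top 24 ((400.96588134765625, 215.99972534179688), (26.156099319458008, 22.490276336669922), 71.12073516845703) [397.3 217.3 128.5]
panel top 302 ((563.2637329101562, 162.8299102783203), (124.45201873779297, 8.646093368530273), 86.21285247802734) [562.7 162.4 182.1]
brass [166.42857143 226.38095238] 21 [552.82708969 169.02690694 130.91200463]
```

View pics/top_c.png

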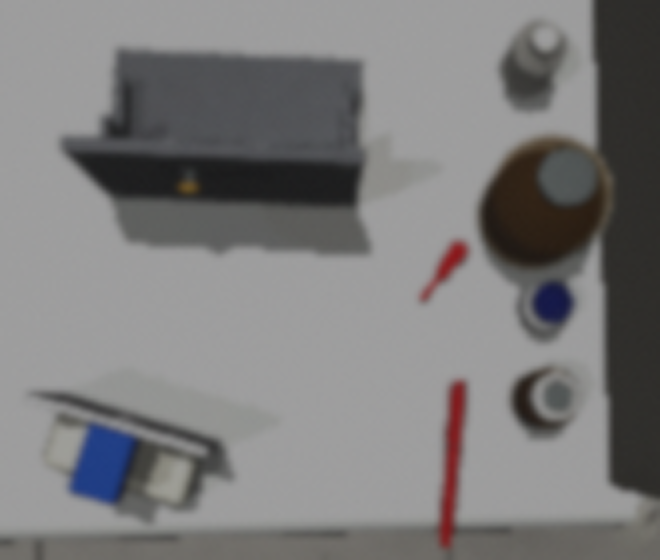

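View pics/side_c.png

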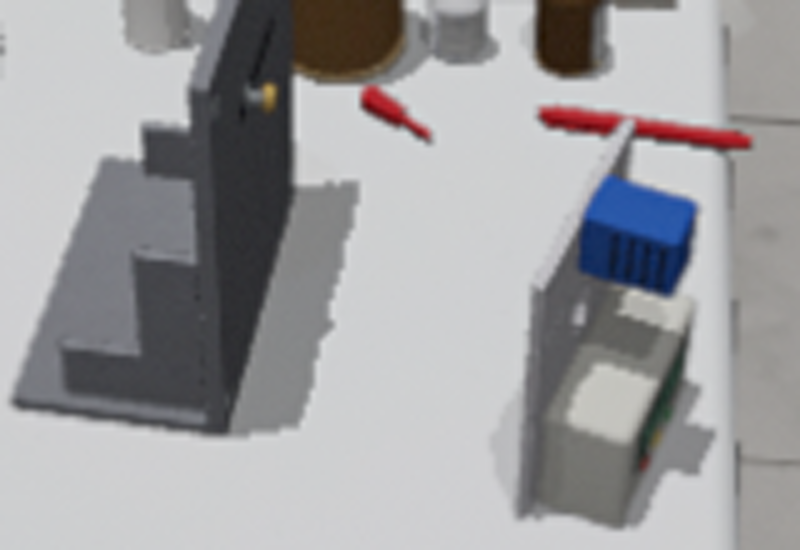

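The crops show the panel's top edge running from (62,143) to (360,158) in the top crop, the stud head at about (188,187) there, and (268,97) in the side crop. The grip's blue top covers roughly (85–135, 427–503) in the top crop.

```bash
cat >> h.py <<'E'
def ray(c,uv,z):
    n=cv2.undistortPoints(np.array(uv,float).reshape(-1,1,2),np.asarray(c['mtx'],float),np.asarray(c['dist_coeffs'],float)).reshape(-1,2)
    R=np.asarray(c['R']);o=-R.T@np.asarray(c['t']); d=np.c_[n,np.ones(len(n))]@R
    return o+d*((z-o[2])/d[:,2])[:,None]
E
python3 - <<'E'
from h import *
T={n:dict(np.load(f'/tmp/{n}.npz')) for n in('side','top')}
tc=lambda p:np.array(p)/4+[180-.4,120-.4]; sc=lambda p:np.array(p)/5+[180-.4,190-.4]
t,s=T['top'],T['side']
print('panel top corners front L,R back L,R',ray(t,tc([(68,149),(360,161),(62,138),(362,150)]),184).round(1).tolist())
print('panel side-cam top near corner',ray(s,sc([(193,93),(208,95)]),184).round(1).tolist())
print('head top',ray(t,tc([(188,187)]),131).round(1),'side',ray(s,sc([(269,97)]),131).round(1))
for n,c in T.items():
    X=cloud(c); m=np.all((X>(535,80,25))&(X<(580,245,175)),-1); P=X[m]
    rng=np.random.default_rng(0);best=0
    for i in range(300):
        q=P[rng.choice(len(P),3,False)]; v=np.cross(q[1]-q[0],q[2]-q[0]); L=np.linalg.norm(v)
        if L<500: continue
        v/=L
        if abs(v[2])>.15 : continue
        k=abs((P-q[0])@v)<2
        if k.sum()>best: best=k.sum(); K=k
    Q=P[K]; o=Q.mean(0); v=np.linalg.svd(Q-o)[2][2]; v*=np.sign(v[0]); print(n,'face',len(P),len(Q),o.round(1),v.round(3),'y',Q[:,1].min().round(1),Q[:,1].max().round(1))
# monitor
print('blue top corners',ray(t,tc([(89,427),(136,437),(120,504),(71,490)]),132).round(1).tolist())
print('blue side corners',ray(s,sc([(606,177),(697,205),(683,247),(582,223)]),132).round(1).tolist())
print('plate top ends',ray(t,tc([(30,393),(218,443)]),128).round(1).tolist(), ray(s,sc([(630,122),(537,287)]),128).round(1).tolist())
# bystanders
print('bottle, bluevial, amber vial',[ray(t,tc([p]),z).round(0).tolist() for p,z in (((568,178),153),((553,301),58),((557,396),75))])
E
```

```text
panel top corners front L,R back L,R [[564.2, 221.1, 184.0], [555.0, 78.2, 184.0], [569.7, 224.0, 184.0], [560.4, 77.1, 184.0]]
panel side-cam top near corner [[570.3, 228.9, 184.0], [565.0, 229.4, 184.0]]
head top [[551.3 167.  131. ]] side [[553.2 166.1 131. ]]
side face 1248 1022 [561.7 164.2 104.2] [ 0.997 -0.072  0.001] y 80.1 228.0
top face 622 603 [558.6 151.2 107.2] [ 0.998 -0.067 -0.001] y 80.1 224.4
blue top corners [[427.5, 220.2, 132.0], [421.7, 196.1, 132.0], [387.6, 204.8, 132.0], [395.4, 229.8, 132.0]]
blue side corners [[423.3, 199.7, 132.0], [389.8, 211.6, 132.0], [395.0, 234.3, 132.0], [431.4, 225.3, 132.0]]
plate top ends [[445.8, 251.1, 128.0], [417.4, 154.1, 128.0]] [[414.6, 162.9, 128.0], [446.2, 255.6, 128.0]]
bottle, bluevial, amber vial [[[548.0, -29.0, 153.0]], [[491.0, -33.0, 58.0]], [[437.0, -31.0, 75.0]]]
```

Emit:
move_arm([
  [-0.99,-0.67,0.15,0,0,-0.06],
  [-0.99,-0.67,0.15,0,0,-0.06],
  [-0.99,-0.67,0.15,0,0,-0.06],
  [-0.99,-0.67,0.15,0,0,-0.06],
  [-0.99,-0.67,0.15,0,0,-0.06],
  [-0.99,-0.67,0.15,0,0,-0.06],
  [-0.99,-0.67,0.15,0,0,-0.06],
  [-0.99,-0.67,0.15,0,0,-0.06],
], claw=1)

```text
clock: 0.77
tcp_pos: [295.2, 368.9, 232.0]
ee_rot: [-0.0, 0.146, 0.989, -0.0]
wrist_force: [0.7, 0.6, 0.7]
finger_gap: 85.4
grip_force: 0.0
```

Emit:
move_arm([
  [-0.98,-0.67,0.15,0,0,0],
  [-0.98,-0.67,0.15,0,0,0],
  [-0.98,-0.67,0.15,0,0,0],
  [-0.98,-0.67,0.15,0,0,0],
  [-0.98,-0.67,0.15,0,0,0],
  [-0.9,-0.6,0.15,0,0,0],
  [-0.6,-0.4,0.1,0,0,0],
  [0,0,0,0,0,0],
])

```text
clock: 1.43
tcp_pos: [393.0, 247.8, 211.7]
ee_rot: [-0.0, 0.148, 0.989, -0.0]
wrist_force: [-0.8, 0.9, -1.1]
finger_gap: 85.4
grip_force: 0.0
```

```bash
cat >> h.py <<'E'
from scipy.spatial.transform import Rotation as Ro
def rot():
    q=state()['ee_rot']; return Ro.from_quat([q[1],q[2],q[3],q[0]]).as_matrix()
def need(target,yaw):
    "tool-axis units to reach target TCP; yaw = monitor yaw (deg) held"
    M=rot(); y=np.degrees(np.arctan2(-M[0,0]*0+M[1,0],M[0,0]))
    cur=(np.degrees(np.arctan2(M[1,1],M[0,1]))-90)
    p=np.array(state()['tcp_pos']); print('tcp',p.round(1),'yaw',round(cur,2),'z axis',M[:,2].round(4),'F',np.round(state()['wrist_force'],2),'t',state()['clock'])
    print('units shift',(M.T@(np.array(target)-p)/20).round(3),'turn z',round(-(yaw-cur)/4,3))
E
python3 - <<'E'
from h import *
need([409,214.5,215],-17)
for n in('side','top'):
    c=grab(n); cv2.imwrite(f'pics/{n}1.png',c['image'][...,::-1])
a=np.hstack([cv2.resize(dict(np.load('/tmp/top.npz'))['image'][190:260,170:250],None,fx=5,fy=5),cv2.resize(dict(np.load('/tmp/side.npz'))['image'][200:300,250:330],None,fx=3.5,fy=3.5)[:350]])
cv2.imwrite('pics/c1.png',a[...,::-1])
E
```

```text
tcp [393.  247.8 211.7] yaw -16.99 z axis [-8.e-04 -8.e-04 -1.e+00] F [-0.83  0.92 -1.08] t 1.4333
units shift [-1.253 -1.36  -0.166] turn z 0.002
```

View pics/side1.png

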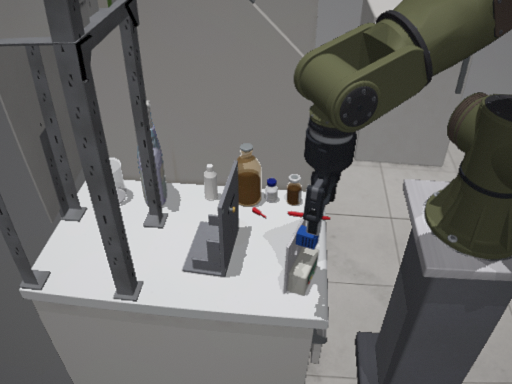

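The side view shows the open gripper above the monitor, with the fingertips near (313,215) and the grip at (307,237). I'll shift over the grip and go down.

Emit:
move_arm([
  [-0.63,-0.68,0,0,0,0],
  [-0.62,-0.68,0,0,0,0],
  [0,0,0.5,0,0,0],
  [0,0,0.7,0,0,0],
  [0,0,0.8,0,0,0],
  [0,0,0.8,0,0,0],
  [0,0,0.6,0,0,0],
  [0,0,0,0,0,0],
])

```text
clock: 2.2
tcp_pos: [406.5, 216.8, 141.9]
ee_rot: [-0.002, 0.146, 0.989, -0.001]
wrist_force: [-1.1, 1.4, -0.8]
finger_gap: 85.4
grip_force: 0.0
```

Emit:
move_arm([
  [0,0,0.5,0,0,0],
  [0,0,0.4,0,0,0],
  [0,0,0.1,0,0,0],
  [0,0,0,0,0,0],
])

```text
clock: 2.53
tcp_pos: [407.8, 216.3, 123.9]
ee_rot: [-0.0, 0.147, 0.989, -0.0]
wrist_force: [0.6, 0.8, 1.0]
finger_gap: 85.3
grip_force: 0.0
```

Run:
```python
from h import *
need([409,214.5,124],-17)
o=[]
for n,(r,q) in {'side':((190,310),(260,350)),'top':((180,270),(170,260))}.items():
    c=grab(n); o.append(cv2.resize(c['image'][r[0]:r[1],q[0]:q[1]],(400,500)))
cv2.imwrite('pics/g2.png',np.hstack(o)[...,::-1])
```

```text
tcp [407.8 216.3 123.9] yaw -16.86 z axis [-7.e-04 -3.e-04 -1.e+00] F [0.63 0.82 1.03] t 2.5333
units shift [-0.084 -0.071 -0.007] turn z 0.036
```

View pics/g2.png

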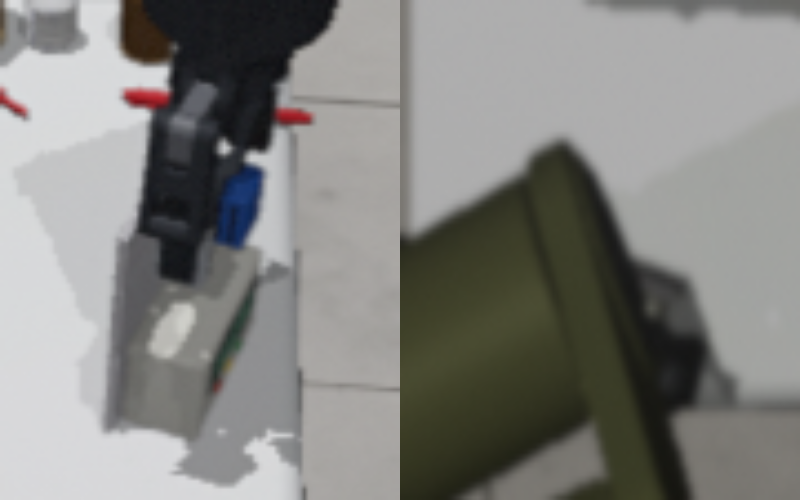

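The view shows the near finger straddling the block between plate (130) and block front end (260). Closing.

Emit:
move_arm([
  [0,0,0,0,0,0],
  [0,0,0,0,0,0],
  [0,0,0,0,0,0],
  [0,0,0,0,0,0],
  [0,0,0,0,0,0],
  [0,0,0,0,0,0],
  [0,0,0,0,0,0],
  [0,0,0,0,0,0],
], claw=-1)

```text
clock: 3.3
tcp_pos: [408.1, 216.3, 124.4]
ee_rot: [0.0, 0.147, 0.989, 0.0]
wrist_force: [0.2, -0.6, 1.8]
finger_gap: 25.4
grip_force: 63.5
```

Emit:
move_arm([
  [0,0,0,0,0,0],
  [0,0,0,0,0,0],
  [0,0,0,0,0,0],
  [0,0,0,0,0,0],
])

```text
clock: 3.63
tcp_pos: [408.1, 216.3, 124.4]
ee_rot: [0.0, 0.147, 0.989, 0.0]
wrist_force: [-0.7, -2.6, 2.8]
finger_gap: 25.3
grip_force: 63.6
```

Emit:
move_arm([
  [0,0,-0.3,0,0,0],
  [0,0,-0.6,0,0,0],
  [0,0,-0.8,0,0,0],
  [0,0,-0.8,0,0,0],
  [0,0,-0.5,0,0,0],
  [0,0,0,0,0,-0.8],
  [0,0,0,0,0,-0.8],
  [0,0,0,0,0,-0.8],
])

```text
clock: 4.3
tcp_pos: [407.9, 216.2, 184.4]
ee_rot: [-0.0, 0.062, 0.998, -0.0]
wrist_force: [-0.3, 0.3, -2.4]
finger_gap: 25.2
grip_force: 63.2
```

Emit:
move_arm([
  [0,0,0,0,0,-0.8],
  [0,0,0,0,0,0],
  [0,0,0,0,0,0],
  [0,0,0,0,0,0],
])

```text
clock: 4.63
tcp_pos: [407.9, 216.2, 184.2]
ee_rot: [-0.0, 0.036, 0.999, -0.0]
wrist_force: [0.3, 1.1, -2.1]
finger_gap: 25.1
grip_force: 63.2
```

Run:
```python
from h import *
need([507.7,169.6,184.4],-4); print(state()['finger_gap'])
```

```text
tcp [407.9 216.2 184.2] yaw -4.17 z axis [-4.e-04 -1.e-04 -1.e+00] F [ 0.27  1.1  -2.13] t 4.6333
units shift [-5.144 -1.963 -0.013] turn z -0.042
25.079871593278956
```

Emit:
move_arm([
  [-0.5,-0.2,0,0,0,-0.04],
  [-0.9,-0.35,0,0,0,0],
  [-0.9,-0.35,0,0,0,0],
  [-0.9,-0.35,0,0,0,0],
  [-0.8,-0.31,0,0,0,0],
  [-0.64,-0.25,0,0,0,0],
  [-0.3,-0.12,0,0,0,0],
  [-0.2,-0.03,0,0,0,0],
])

```text
clock: 5.3
tcp_pos: [508.7, 169.4, 184.0]
ee_rot: [-0.0, 0.035, 0.999, -0.0]
wrist_force: [1.1, 0.6, -3.5]
finger_gap: 24.7
grip_force: 63.0
```

Emit:
move_arm([
  [0,0,0,0,0,0],
  [0,0,0,0,0,0],
  [0,0,0,0,0,0],
])

```text
clock: 5.55
tcp_pos: [507.5, 170.4, 184.3]
ee_rot: [-0.0, 0.034, 0.999, 0.0]
wrist_force: [-0.6, -0.6, -1.7]
finger_gap: 25.2
grip_force: 63.0
```

Run:
```python
from h import *
need([507.7,169.6,184.4],-4)
s=grab('side'); t=grab('top')
b=cv2.resize(s['image'][150:250,190:310],(600,500),interpolation=2)
a=cv2.resize(t['image'][130:210,190:270],(200,200),interpolation=2); a=np.vstack([a,np.zeros((300,200,3),np.uint8)])
cv2.imwrite('pics/a3.png',np.hstack([b,a])[...,::-1])
```

```text
tcp [507.5 170.4 184.3] yaw -3.88 z axis [-2.e-04  0.e+00 -1.e+00] F [-0.57 -0.56 -1.69] t 5.55
units shift [-0.014 -0.041 -0.005] turn z 0.03
```

View pics/a3.png

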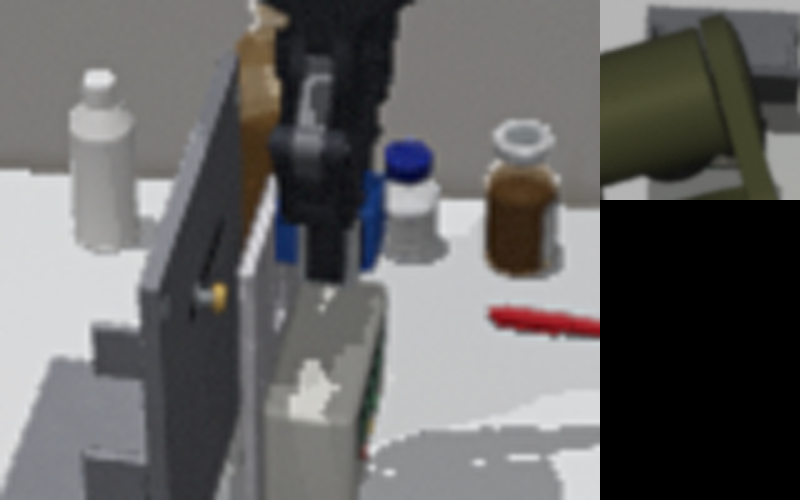

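The side crop shows the stud head at (219,296), just ahead of the panel, with the plate right of it: its near top corner is at about (245,272) and the keyhole at about (280,290).

Run:
```python
from h import *
s=dict(np.load('/tmp/side.npz')); f=lambda p:np.array(p,float)/5+[190-.4,150-.4]
print('head',ray(s,f([(219,296)]),131).round(1),'corner rear/front',ray(s,f([(241,272),(254,274)]),188).round(1).tolist(),'hole',ray(s,f([(281,292)]),131).round(1))
P=np.array([[537.3,218.5,188],[532.4,218.8,188],[536.5-2,170-1.5,131],[552,166.5,131]])
px=cv2.projectPoints(P,cv2.Rodrigues(s['R'])[0],s['t'],s['mtx'],s['dist_coeffs'])[0].reshape(-1,2); print('pred crop px',((px-[189.6,149.6])*5).round(0).tolist())
X=cloud(s); hsv=cv2.cvtColor(s['image'],cv2.COLOR_RGB2HSV)
m=np.all((X>(500,195,62))&(X<(535,230,200)),-1)
for lo,hi in ((64,115),):
    Q=X[m&(X[...,2]>lo)&(X[...,2]<hi)]; print(len(Q),np.percentile(Q,[2,50,98],axis=0).round(1).tolist())
```

```text
head [[553.2 165.5 131. ]] corner rear/front [[537.1, 218.6, 188.0], [532.4, 219.2, 188.0]] hole [[529.8 160.6 131. ]]
pred crop px [[240.0, 272.0], [254.0, 273.0], [267.0, 304.0], [222.0, 298.0]]
422 [[500.9, 197.2, 64.8], [518.2, 211.0, 93.9], [534.5, 218.3, 114.8]]
```

Emit:
move_arm([
  [0,-0.075,0,0,0,0.02],
  [-0.3,0,0,0,0,0],
  [-0.3,0,0,0,0,0],
  [-0.1,0,0,0,0,0],
  [0,0,0,0,0,0],
  [0,0,0,0,0,0],
])

```text
clock: 6.15
tcp_pos: [521.9, 167.6, 184.1]
ee_rot: [-0.0, 0.035, 0.999, -0.0]
wrist_force: [-0.7, -0.2, -2.6]
finger_gap: 25.1
grip_force: 63.0
```

Emit:
move_arm([
  [-0.04,0,0,0,0,0],
  [-0.04,0,0,0,0,0],
  [-0.04,0,0,0,0,0],
  [0,0,0,0,0,0],
  [0,0,0,0,0,0],
])

```text
clock: 6.57
tcp_pos: [524.2, 167.5, 184.3]
ee_rot: [0.0, 0.035, 0.999, 0.0]
wrist_force: [-0.2, 0.8, -2.9]
finger_gap: 25.1
grip_force: 63.0
```

Emit:
move_arm([
  [-0.04,0,0,0,0,0],
  [-0.04,0,0,0,0,0],
  [0,0,0,0,0,0],
  [0,0,0,0,0,0],
])

```text
clock: 6.9
tcp_pos: [525.8, 167.4, 184.3]
ee_rot: [-0.0, 0.035, 0.999, -0.0]
wrist_force: [0.1, -0.2, -2.9]
finger_gap: 25.0
grip_force: 63.0
```

Emit:
move_arm([
  [-0.04,0,0,0,0,0],
  [-0.04,0,0,0,0,0],
  [-0.04,0,0,0,0,0],
  [0,0,0,0,0,0],
  [0,0,0,0,0,0],
])

```text
clock: 7.32
tcp_pos: [528.2, 167.2, 184.3]
ee_rot: [-0.0, 0.035, 0.999, -0.0]
wrist_force: [-0.4, -0.6, -2.7]
finger_gap: 25.2
grip_force: 63.0
```

Emit:
move_arm([
  [-0.04,0,0,0,0,0],
  [-0.04,0,0,0,0,0],
  [-0.04,0,0,0,0,0],
  [0,0,0,0,0,0],
  [0,0,0,0,0,0],
])

```text
clock: 7.73
tcp_pos: [530.6, 167.0, 184.3]
ee_rot: [-0.0, 0.035, 0.999, -0.0]
wrist_force: [0.6, -0.4, -2.8]
finger_gap: 25.0
grip_force: 63.0
```

Emit:
move_arm([
  [-0.04,0,0,0,0,0],
  [-0.04,0,0,0,0,0],
  [0,0,0,0,0,0],
  [0,0,0,0,0,0],
])

```text
clock: 8.07
tcp_pos: [532.2, 166.9, 184.3]
ee_rot: [-0.0, 0.035, 0.999, -0.0]
wrist_force: [0.4, 0.2, -3.0]
finger_gap: 25.6
grip_force: 63.0
```

Emit:
move_arm([
  [-0.04,0,0,0,0,0],
  [-0.04,0,0,0,0,0],
  [0,0,0,0,0,0],
  [0,0,0,0,0,0],
])

```text
clock: 8.4
tcp_pos: [533.8, 166.8, 184.3]
ee_rot: [-0.0, 0.035, 0.999, 0.0]
wrist_force: [-0.0, -0.7, -2.2]
finger_gap: 25.0
grip_force: 63.0
```

Emit:
move_arm([
  [-0.04,0,0,0,0,0],
  [0,0,0,0,0,0],
  [0,0,0,0,0,0],
])

```text
clock: 8.65
tcp_pos: [534.4, 166.8, 184.2]
ee_rot: [-0.0, 0.035, 0.999, -0.0]
wrist_force: [-1.9, -1.0, -2.0]
finger_gap: 25.1
grip_force: 62.9
```

Emit:
move_arm([
  [-0.02,0,0,0,0,0],
  [0,0,0,0,0,0],
  [0,0,0,0,0,0],
])

```text
clock: 8.9
tcp_pos: [534.6, 166.8, 184.2]
ee_rot: [-0.001, 0.035, 0.999, -0.0]
wrist_force: [-4.5, 0.6, -0.6]
finger_gap: 25.1
grip_force: 62.6
```

Emit:
move_arm([
  [-0.02,0,0,0,0,0],
  [0,0,0,0,0,0],
  [0,0,0,0,0,0],
])

```text
clock: 9.15
tcp_pos: [535.1, 166.7, 184.2]
ee_rot: [-0.0, 0.035, 0.999, -0.0]
wrist_force: [-5.9, -0.9, 0.4]
finger_gap: 25.3
grip_force: 61.8
```

Emit:
move_arm([
  [0,0,0.05,0,0,0],
  [0,0,0.05,0,0,0],
  [0,0,0.05,0,0,0],
  [0,0,0.05,0,0,0],
  [0,0,0,0,0,0],
  [0,0,0,0,0,0],
])

```text
clock: 9.65
tcp_pos: [535.2, 166.9, 180.1]
ee_rot: [-0.0, 0.035, 0.999, 0.0]
wrist_force: [-5.0, 1.1, -2.6]
finger_gap: 25.1
grip_force: 61.5
```

Emit:
move_arm([
  [0,0,0.05,0,0,0],
  [0,0,0.05,0,0,0],
  [0,0,0.05,0,0,0],
  [0,0,0,0,0,0],
  [0,0,0,0,0,0],
])

```text
clock: 10.07
tcp_pos: [535.2, 166.8, 177.2]
ee_rot: [-0.0, 0.035, 0.999, 0.0]
wrist_force: [-6.0, 1.1, -0.8]
finger_gap: 24.8
grip_force: 61.5
```

Emit:
move_arm([
  [0,0,0.05,0,0,0],
  [0,0,0.05,0,0,0],
  [0,0,0.05,0,0,0],
  [0,0,0,0,0,0],
  [0,0,0,0,0,0],
])

```text
clock: 10.48
tcp_pos: [535.2, 166.8, 174.2]
ee_rot: [-0.0, 0.035, 0.999, 0.0]
wrist_force: [-5.5, 1.8, -1.8]
finger_gap: 25.6
grip_force: 61.5
```

Emit:
move_arm([
  [0,0,0.05,0,0,0],
  [0,0,0.05,0,0,0],
  [0,0,0.05,0,0,0],
  [0,0,0,0,0,0],
  [0,0,0,0,0,0],
])

```text
clock: 10.9
tcp_pos: [535.2, 166.8, 171.2]
ee_rot: [-0.0, 0.035, 0.999, 0.0]
wrist_force: [-5.4, 0.8, -2.0]
finger_gap: 25.2
grip_force: 61.5
```

Emit:
move_arm([
  [0,0,0.05,0,0,0],
  [0,0,0.05,0,0,0],
  [0,0,0.05,0,0,0],
  [0,0,0,0,0,0],
  [0,0,0,0,0,0],
])

```text
clock: 11.32
tcp_pos: [535.2, 166.8, 168.2]
ee_rot: [-0.0, 0.035, 0.999, 0.0]
wrist_force: [-5.1, 1.3, -2.0]
finger_gap: 25.1
grip_force: 61.5
```

Emit:
move_arm([
  [0,0,0.05,0,0,0],
  [0,0,0.05,0,0,0],
  [0,0,0,0,0,0],
  [0,0,0,0,0,0],
])

```text
clock: 11.65
tcp_pos: [535.2, 166.9, 166.2]
ee_rot: [-0.0, 0.035, 0.999, 0.0]
wrist_force: [-4.5, 2.0, -1.8]
finger_gap: 25.2
grip_force: 61.5
```

Emit:
move_arm([
  [0,0,0.03,0,0,0],
  [0,0,0.03,0,0,0],
  [0,0,0,0,0,0],
  [0,0,0,0,0,0],
])

```text
clock: 11.98
tcp_pos: [535.2, 166.9, 165.1]
ee_rot: [-0.0, 0.035, 0.999, 0.0]
wrist_force: [-5.9, 0.9, -0.6]
finger_gap: 25.3
grip_force: 61.7
```

Emit:
move_arm([
  [0,0,0.025,0,0,0],
  [0,0,0,0,0,0],
  [0,0,0,0,0,0],
])

```text
clock: 12.23
tcp_pos: [535.2, 166.9, 164.6]
ee_rot: [-0.0, 0.035, 0.999, 0.0]
wrist_force: [-6.2, 1.0, -1.7]
finger_gap: 25.4
grip_force: 61.8
```

Next: continue in half-millimetre steps until the stud takes load.

Emit:
move_arm([
  [0,0,0.025,0,0,0],
  [0,0,0,0,0,0],
  [0,0,0,0,0,0],
])

```text
clock: 12.48
tcp_pos: [535.2, 166.8, 164.1]
ee_rot: [-0.0, 0.035, 0.999, 0.0]
wrist_force: [-5.2, 0.6, -0.0]
finger_gap: 25.2
grip_force: 61.8
```

Emit:
move_arm([
  [0,0,0.02,0,0,0],
  [0,0,0,0,0,0],
  [0,0,0,0,0,0],
])

```text
clock: 12.73
tcp_pos: [535.2, 166.8, 163.9]
ee_rot: [-0.0, 0.035, 0.999, 0.0]
wrist_force: [-6.4, 1.5, 0.1]
finger_gap: 25.1
grip_force: 61.8
```

Emit:
move_arm([
  [0,0,0.02,0,0,0],
  [0,0,0,0,0,0],
  [0,0,0,0,0,0],
])

```text
clock: 12.98
tcp_pos: [535.2, 166.9, 163.7]
ee_rot: [-0.0, 0.035, 0.999, 0.0]
wrist_force: [-7.1, 0.9, 3.2]
finger_gap: 25.3
grip_force: 62.2
```

Emit:
move_arm([
  [0,0,0.02,0,0,0],
  [0,0,0,0,0,0],
  [0,0,0,0,0,0],
])

```text
clock: 13.23
tcp_pos: [535.2, 166.9, 163.6]
ee_rot: [0.0, 0.035, 0.999, 0.0]
wrist_force: [-9.1, 0.8, 6.2]
finger_gap: 25.1
grip_force: 62.6
```

Emit:
move_arm([
  [0.03,0,0,0,0,0],
  [0,0,0,0,0,0],
  [0,0,0,0,0,0],
])

```text
clock: 13.48
tcp_pos: [535.1, 166.9, 163.6]
ee_rot: [0.001, 0.035, 0.999, 0.0]
wrist_force: [-4.1, 1.0, 5.8]
finger_gap: 25.1
grip_force: 62.7
```

Run:
```python
from h import *
s=grab('side'); cv2.imwrite('pics/a4.png',cv2.resize(s['image'][150:250,190:310],(720,600),interpolation=2)[...,::-1])
```

```text
(no output)
```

View pics/a4.png

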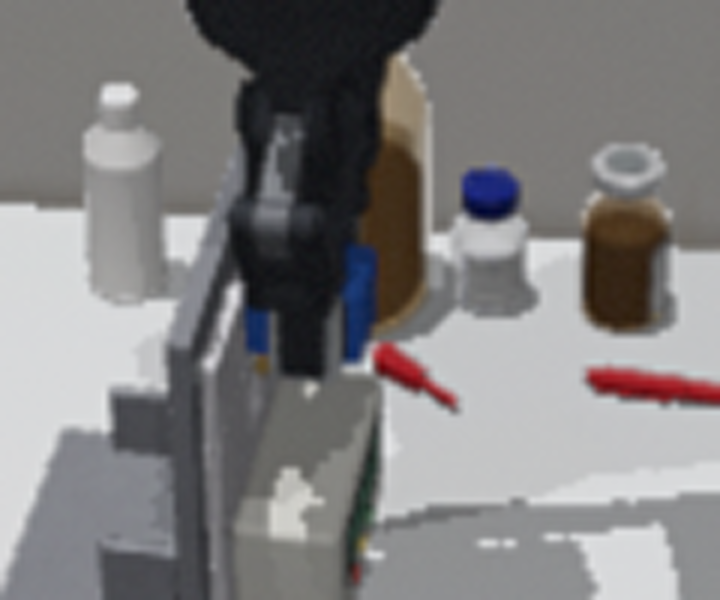

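The plate lies flat against the panel, and the brass head shows in front of it at (262,362), just under the grip. Bystanders are untouched. Next I'll let go and withdraw upward.

Emit:
move_arm([
  [0,0,0,0,0,0],
  [0,0,0,0,0,0],
  [0,0,0,0,0,0],
  [0,0,0,0,0,0],
  [0,0,0,0,0,0],
  [0,0,0,0,0,0],
  [0,0,0,0,0,0],
  [0,0,0,0,0,0],
], claw=0.5)

```text
clock: 14.2
tcp_pos: [534.8, 166.8, 162.9]
ee_rot: [0.0, 0.035, 0.999, -0.0]
wrist_force: [-0.5, 0.6, 0.2]
finger_gap: 63.9
grip_force: 0.0
```

Emit:
move_arm([
  [0,0,-0.2,0,0,0],
  [0,0,-0.4,0,0,0],
  [0,0,-0.6,0,0,0],
  [0,0,-0.8,0,0,0],
  [0,0,-0.8,0,0,0],
  [0,0,-0.8,0,0,0],
  [0,0,-0.4,0,0,0],
  [0,0,0,0,0,0],
])

```text
clock: 14.87
tcp_pos: [535.3, 166.9, 245.6]
ee_rot: [0.002, 0.035, 0.999, 0.001]
wrist_force: [0.3, 0.5, -0.2]
finger_gap: 63.9
grip_force: 0.0
```

Emit:
move_arm([
  [0.4,0,0,0,0,0],
  [0.8,0,0,0,0,0],
  [0.8,0,0,0,0,0],
  [0.8,0,0,0,0,0],
  [0.8,0,0,0,0,0],
  [0.4,0,0,0,0,0],
  [0,0,0,0,0,0],
  [0,0,0,0,0,0],
])

```text
clock: 15.53
tcp_pos: [455.0, 172.4, 242.8]
ee_rot: [-0.0, 0.035, 0.999, -0.0]
wrist_force: [1.2, 0.5, 0.7]
finger_gap: 63.9
grip_force: 0.0
```

Run:
```python
from h import *
print(state()['wrist_force'],state()['clock'])
s=grab('side'); cv2.imwrite('pics/a5.png',cv2.resize(s['image'][150:270,190:334],(720,600),interpolation=2)[...,::-1])
```

```text
[1.17826522 0.47009782 0.70261683] 15.5333
```

View pics/a5.png

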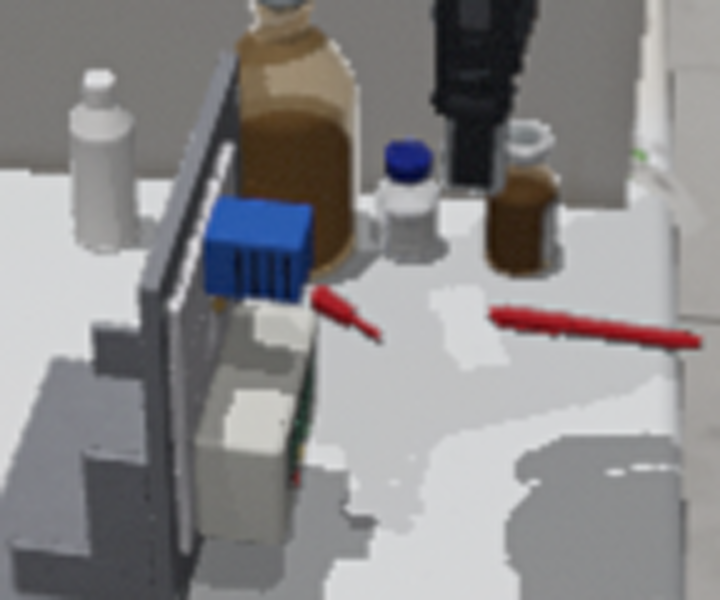

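The monitor hangs flat on the panel, with its grip at (258,245) and the brass head at (218,303). The gripper is clear and the bystanders are still standing.

```bash
python3 -c "
from rig import hand_in; print(hand_in())"
```

```text
the job is handed in; nothing more can be done
None
```

The monitor hangs fully home on the stud, released, with the arm clear and the bottles and vials still standing; measured wrist forces stayed at about 11 N or less, and I handed the job in at about 15.6 s.

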